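# Unlatch the test bay and slide out the terminal rail

### The job

Open the test bay: press the red thumb lever down by feel, without forcing it, to lift the weighted latch bar out of its catch (set higher or lower each time), and, keeping it up, swing the gate wide open towards the robot, about square to the bay or further. Then slide the green terminal rail out through the gateway, without lifting or tipping it, until it lies wholly on the dark green pad in front of the bay. Leave the gate open and the other loose things on the bench where they are.

Things in the scene. Friction and masses are not known exactly. Their poses are not given: they have to be found in the camera images.
- bay: Fixed test bay: grey deck 376 x 260 mm, 6 mm thick, with an open-topped pen of clear panels edged in aluminium. Origin: on the bench surface, mid-gateway, under the closed gate; +x into the bay (away from the robot), +y left towards the hinge, z up. Deck x = -190 to 186. Inside the pen: y = -108 to 108, rear panel at x = 165; walls 67 mm high above the bench.
- pad (a point): Centre of the dark green pad painted flat on the deck in front of the gateway, 140 mm (bay x) by 180 mm (bay y); 6 mm above the bench, at bay x = -105, y = 0.
- catch_post (a point): Top centre of the 16 mm square aluminium catch post at the right of the gateway, 76 mm above the bench, at bay x = 6, y = -113 mm; the gateway is 195 mm wide between the posts. On its front sits the steel keeper, reaching at most 105 mm above the bench and 55 mm out in front of the gate's mid-plane: a horn the bar drops behind, a roof above it, a ramp before it.
- gate_hinge (a point): A point on the vertical hinge axis of the gate, 40 mm above the bench, at bay x = 0, y = 100 mm. The hinge post is 80 mm high.
- gate (a joint): Gate angle (rad): 0 shut, growing as its free right-hand end swings out towards the robot; stop at 1.9. Clear aluminium-framed panel, 12 mm thick, 7 to 193 mm from the hinge axis, 12 to 68 mm above the bench, 0.35 kg. Light friction (about 0.1 N m): it stays where it is left. It cannot leave the shut position until the bar is lifted.
- latch (a joint): Bar angle (rad), 0 at rest, grows as the tip rises. Weighted steel see-saw on the gate's outer face, pivot 145 mm from the hinge axis, 70 mm up. The keeper's height differs each time and is not reported: the bar clears its horn at 0.09 to 0.29 and only 0.04 to 0.06 rad higher meets its hard roof. Keep it up till the gate is 0.2 rad open. 2 to 5 N on the lever lift it; at the roof force rises steeply; 30 N is too much.
- thumb: Red thumb lever on the bar's hinge-side arm: a channel open above and at its ends, 60 mm long (y, along the gate), 44 mm wide inside (x), walls 18 mm high, 4 mm thick. Origin: top of its floor, centre; at rest 82 mm above the bench, 80 mm from the hinge along the gate, 37 mm out on the robot's side. Sinks 9 to 22 mm till the bar meets the roof. Its walls can push the gate all the way. Axes turn with the gate.
- rail: Terminal rail in the bay: white base 60 (x) x 120 (y) x 12 mm with a row of green terminal blocks, 55 mm tall over all, about 0.35 kg. Loose, blocks up on the deck, its length roughly along the gateway, with at least 60 mm free behind it to the rear panel. Origin: centre of its underside, 6 mm above the bench; z up.
- rail_a (a point): Underside corner of the rail at its own (-30, 60) mm.
- rail_b (a point): Underside corner of the rail at its own (-30, -60) mm.
- rail_c (a point): Underside corner of the rail at its own (30, 60) mm.
- rail_d (a point): Underside corner of the rail at its own (30, -60) mm.
- jar: Bystander: glass jar with a yellow lid, 56 mm across, 60 mm tall, beside the bay's left wall. Origin: centre of its underside.
- driver: Bystander: screwdriver with a red handle, lying on the bench to the right of the bay. Origin: centre of its underside.
- spare: Bystander: a second terminal rail just like the first, lying on the bench away from the bay; not part of the job. Origin: centre of its underside.
- mug: Bystander: blue mug, 76 mm across, 85 mm tall. Origin: centre of its underside.
- wrench: Bystander: steel wrench lying on the bench. Origin: centre of its underside.
Mind the look-alikes: they are no part of the job. What is shaped like the rail but pink is not meant.

How it is judged (in metres and radians):
On the way, in this order (a step that is already met when the one before it is completed fails the run):
1. the fingers press the thumb lever so that the bar lifts, the gate still shut (value of joint latch above 0.08 rad and value of joint gate below 0.08 rad and contact force between the fingers and thumb above 0.5 N), for 0.05 s.
2. the gate is swung wide open, at least about square to the bay, the rail still in the bay (value of joint gate above 1.45 rad and x of rail in the frame of bay above 0.03 m), for 0.2 s.
3. the rail lies wholly on the green pad (x of rail_a in the frame of bay between -0.178 and -0.032 m and y of rail_a in the frame of bay between -0.093 and 0.093 m and x of rail_b in the frame of bay between -0.178 and -0.032 m and y of rail_b in the frame of bay between -0.093 and 0.093 m and x of rail_c in the frame of bay between -0.178 and -0.032 m and y of rail_c in the frame of bay between -0.093 and 0.093 m and x of rail_d in the frame of bay between -0.178 and -0.032 m and y of rail_d in the frame of bay between -0.093 and 0.093 m), for 0.2 s.
At the end, for the whole second after the job is handed in: All four corners of the rail's underside lie on the green pad (within 3 mm of its edge), the rail upright (within 0.08 rad), down on the deck and at rest, and the gate stands open by at least 1.45 rad (all of step 3 and value of joint gate above 1.45 rad and angle between rail's own z axis and vertical below 0.08 rad and z of rail in the frame of bay below 0.01 m and linear speed of rail below 0.02 m/s and velocity of joint gate below 0.05 rad/s); the robot touches nothing.
It fails at once if the thumb lever is forced (over 30 N) (contact force between the fingers and thumb above 30 N).
It fails at once if the rail is lifted more than 25 mm off the deck, or tipped over 0.4 rad (z of rail in the frame of bay above 0.031 m or angle between rail's own z axis and vertical above 0.4 rad).
It fails at once if another loose thing on the bench is shifted by more than 30 mm (distance of any of jar, driver, spare, mug, wrench from where it was at the start of the episode above 0.03 m).
It also fails if it takes over 51 s, if anything falls off the work surface, if the arm or the gripper's body presses on something with over 40 N, if the wrist force passes 120 N, or if a joint passes its speed limit or range.

### The arm

A 6-joint arm with a two-finger parallel gripper is mounted at the origin on the work surface. World frame = base frame: x ahead of the robot, y to its left, z up, the work surface at z = 0. Lengths are in mm, angles in degrees, forces in N, time in s.
With the tool pointing down it reaches from about 350 to 850 mm from the base axis. Payload 8.1 kg.
Tool frame: the origin (TCP) lies at the very end of the fingers, on their centre line; the grasp point (between the pads) lies r.tcp_to_grasp behind it (r.tcp_to_grasp is the distance from the TCP to the grasp point, in mm); z points along the fingers, y is the line along which they close (so a half turn about z gives the same grasp; the last joint's range is limited). The gripper opens to 85 mm and grips with 20 to 120 N. Pads are 22 mm wide; open, the fingers measure 114 mm over their backs; the gripper's body (76 mm by 85 mm) begins 54 mm behind the grasp point. The pads swing forward as they close: fully open they stand 13 mm farther back than shut.
Start: joints at [-4.893, 7.471, 85.268, -0, 87.261, -4.893], TCP at [600.004, 0.022, 231.292] pointing down, gripper open.
Joint ranges: [-169.43, 169.43], [-51.17, 129.36], [1.28, 143.12], [-76.62, 256.62], [0, 156.53], [-152.29, 152.29]. Speed limits (degrees/s): [136.94, 136.94, 159.86, 180, 180, 180].

### API

Orientations are given as [roll, pitch, yaw] about the fixed x, y, z axes, in that order (R = Rz(yaw) Ry(pitch) Rx(roll)).
In Python, from bench import r gives the robot as it stands.
- The arm moves only by the shell command python3 -m handwheel 'ROWS' [OPENING] [FORCE]. ROWS is JSON, a list of rows, each a list of 4 numbers: the shift along the tool's x, y, z in m, then the turn about the tool's z in degrees. A call has 1 to 10 rows; each row shifts and turns the commanded pose from where the row before left it, along the tool's axes as they then stand; what a row does not reach is not made up. A row lasts 1/10 s, in which the tool goes at most 50 mm and 8.59 degrees, less where a joint would pass 70% of its speed; a pose out of reach is approached as far as the arm can. A call is refused whole if a number of a shift passes 0.05 or a number of a turn 8.59, either way. A call with a gripper value outside its range is refused whole. OPENING is the finger opening in m, from 0 to 0.0854, set as the call begins (- or left out, the last holds). The fingers move at their own pace and stop on an object; FORCE is the grip in N (left out, the last holds). Time passes only in rows, so rows that do not move let the fingers close. It gives the time, the measured TCP pose, the force, the opening and the grip force at its end, in the units of the state.
- r.sense(): the state, without advancing time (a new reading comes with each control period).
- r.snapshot(name): name is "scene" or "side" or "wrist"; returns the picture (480x640x3 uint8, red, green, blue); there is no depth.
- r.camera_params(name): a dict with "fx", "fy", "cx", "cy" (pixels), "R" (3x3) and "t" (3): a world point X has camera coordinates R X + t; the wrist camera has in their place "mount" (4x4, takes a point from camera to tool coordinates, whose origin is the TCP and whose axes are the flange's). Camera axes: x right, y down, z forward; pixel columns grow to the right and rows downward; lengths in mm; the calibration is good to about 2 mm. The wrist camera is an equidistant fisheye: a pixel r from the principal point sees the ray r / f radians off the axis. A picture is of the moment at which its call begins: read the wrist's pose just before it. camera_params takes no time and is no camera call.
- r.hand_in(): hands the job in; it is judged then, once.
The state is a dict: "time": time; "joint_pos": joint angles; "qd": joint speeds; "joint_efforts": joint torques, N m; "tool_pos": TCP position; "tcp_rot": TCP orientation; "ft_force": force on the tool from outside, world axes, zero at the start; "wrist_torque": the same for the moment, N m; "finger_gap": finger opening in mm; "grip_force": force on a finger pad.
Only numpy, scipy, OpenCV 4.12 (cv2) and the standard library are available. Lean on these libraries where they do the work, as an engineer would, in place of code of your own. Each camera call takes 0.05 s, during which the arm holds its last target. There are 200 camera calls.

## Working session

There is one attempt and no reset: what is moved stays moved. The work goes in short steps, Python scripts to look and compute and a shell command to move; the robot and the scene stay as the last step left them, time stands still between calls to the robot, and variables do not carry over. Pictures are saved under pics/ and viewed, at most 10 in all, crops included, and the job is handed in when it is done.

```bash
mkdir -p pics; ls; python3 - <<'E'
from bench import r
import cv2
for n in("scene","side"):
    im=r.snapshot(n); cv2.imwrite(f"pics/{n}0.png",im[:,:,::-1])
    print(n,r.camera_params(n))
print(r.camera_params("wrist"),r.tcp_to_grasp,r.sense())
E
```

```text
pics
scene {'fx': 506.77552360892906, 'fy': 506.77552360892906, 'cx': 318.99941543572345, 'cy': 239.7349815875415, 'R': array([[ 0.71254491,  0.70157865, -0.00819395],
       [ 0.40529576, -0.4211077 , -0.81142076],
       [-0.57272602,  0.57485276, -0.58440501]]), 't': array([-418.94973927, -153.03835628, 1578.61177048])}
side {'fx': 514.3453591972716, 'fy': 514.3453591972716, 'cx': 318.8472183166837, 'cy': 239.70223522932076, 'R': array([[-0.84679002, -0.53169823, -0.0156093 ],
       [-0.28178166,  0.47327211, -0.83463322],
       [ 0.45116045, -0.70236067, -0.55058491]]), 't': array([ 485.7021301 ,  212.74415998, 1277.09455967])}
{'fx': 371.64829954431775, 'fy': 371.64829954431775, 'cx': 322.395718920847, 'cy': 243.18538343380507, 'mount': array([[-1.58676686e-04, -9.54810015e-01, -2.97216774e-01,
         7.58789074e+01],
       [ 9.99999955e-01, -2.26948064e-04,  1.95196270e-04,
        -2.06621445e+00],
       [-2.53828124e-04, -2.97216730e-01,  9.54810008e-01,
        -1.42776171e+02],
       [ 0.00000000e+00,  0.00000000e+00,  0.00000000e+00,
         1.00000000e+00]])} 18.700000000000003 {'time': 0.1, 'joint_pos': array([-4.89492709e+00,  7.51232933e+00,  8.53241874e+01,  4.09132202e-04,
        8.72620983e+01, -4.89335722e+00]), 'qd': array([-0.01574896, -0.03419901, -0.22247487,  0.02571403, -0.02824294,
       -0.07932577]), 'joint_efforts': array([ 1.52257860e-03, -5.70947063e+01, -5.01941299e+01, -1.80579236e-04,
        8.16394575e-03,  5.26326357e-05]), 'tool_pos': array([5.99492307e+02, 4.88765772e-02, 2.30322197e+02]), 'tcp_rot': array([-1.79901779e+02, -8.81914243e-03,  8.99984027e+01]), 'ft_force': array([-0.0245076 ,  0.1579579 ,  0.35187316]), 'wrist_torque': array([-0.01272274, -0.02511246,  0.01862504]), 'grip_force': 0.0, 'finger_gap': 85.23185005446685}
```

View pics/scene0.png

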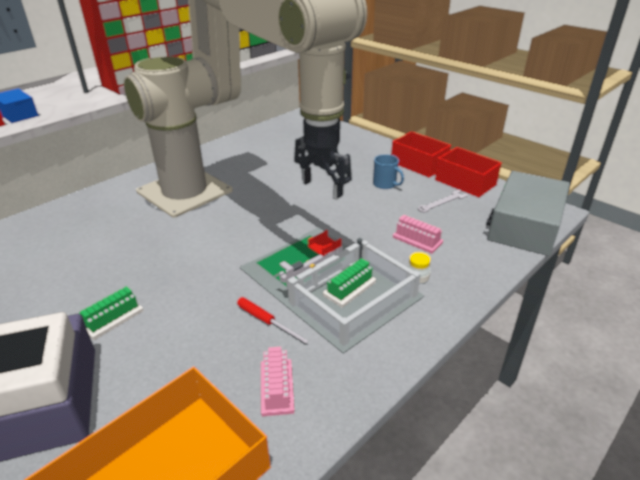

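View pics/side0.png

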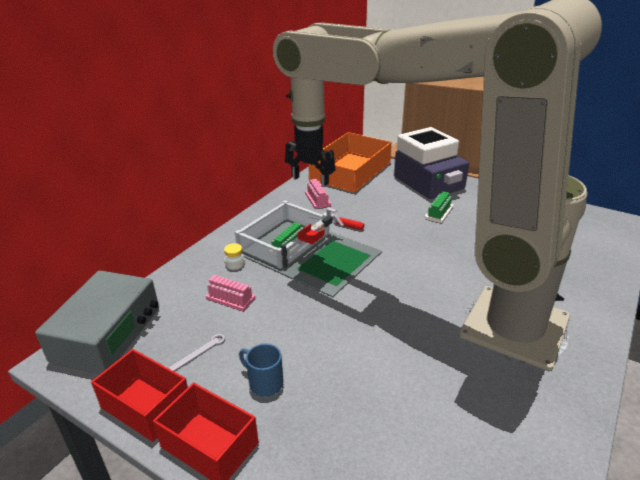

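The scene view shows the bay around (330,290) and the side view around (310,240). I'll enlarge both.

```bash
python3 - <<'E'
import cv2
a=cv2.imread("pics/scene0.png")[220:355,230:430]; cv2.imwrite("pics/sc.png",cv2.resize(a,None,fx=4,fy=4,interpolation=2))
a=cv2.imread("pics/side0.png")[190:300,225:391]; cv2.imwrite("pics/si.png",cv2.resize(a,None,fx=4.8,fy=4.8,interpolation=2))
E
```

```text
(no output)
```

View pics/sc.png

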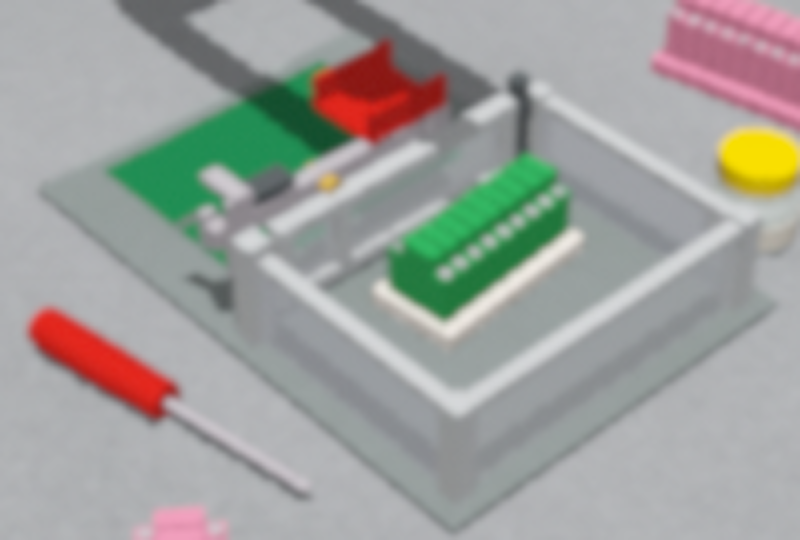

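View pics/si.png

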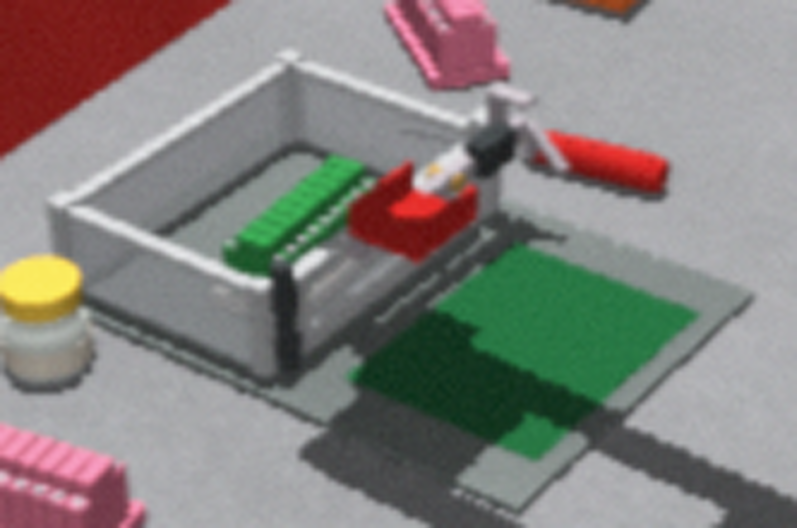

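```bash
cat > h.py <<'E'
import numpy as np
from bench import r
from scipy.optimize import least_squares
C={n:r.camera_params(n) for n in("scene","side")}
def proj(n,X):
    c=C[n]; p=c["R"]@np.asarray(X,float)+c["t"]; return np.array([c["fx"]*p[0]/p[2]+c["cx"],c["fy"]*p[1]/p[2]+c["cy"]])
def ray(n,uv,z):
    c=C[n]; d=c["R"].T@np.array([(uv[0]-c["cx"])/c["fx"],(uv[1]-c["cy"])/c["fy"],1]); o=-c["R"].T@c["t"]; return o+d*(z-o[2])/d[2]
def crop(n,p): return (230+p[0]/4,220+p[1]/4) if n=="scene" else (225+p[0]/4.8,190+p[1]/4.8)
def b2w(b,X): c,s=np.cos(b[2]),np.sin(b[2]); return np.array([b[0]+c*X[0]-s*X[1],b[1]+s*X[0]+c*X[1],X[2]])
def w2b(b,X): c,s=np.cos(b[2]),np.sin(b[2]); d=np.array(X[:2])-b[:2]; return np.array([c*d[0]+s*d[1],-s*d[0]+c*d[1],X[2]])
E
python3 - <<'E'
from h import *
P=[("scene",(42,188),(-190,-130,6)),("scene",(455,528),(186,-130,3)),("scene",(772,305),(186,130,3)),("scene",(108,172),(-175,-90,6)),
("side",(753,295),(-190,-130,6)),("side",(520,510),(-190,130,6)),("side",(697,315),(-175,-90,6)),("side",(537,460),(-175,90,6)),("side",(352,377),(-35,90,6)),("side",(525,243),(-35,-90,6))]
res=lambda b:np.concatenate([proj(n,b2w(b,X))-crop(n,p) for n,p,X in P])
s=least_squares(res,[600,0,0]); b=s.x
print(b[:2],np.degrees(b[2])); print(s.fun.reshape(-1,2).round(1))
np.save("b.npy",b)
for q in [(375,293),(447,341),(584,242)]: print(w2b(b,ray("scene",crop("scene",q),6)).round(1))
for X in [(-37,20,82),(-59,50,98),(-15,50,98),(-59,-10,98),(-15,-10,98),(0,100,80),(6,-113,76)]:
    w=b2w(b,X); a=proj("scene",w);c=proj("side",w); print(X,w.round(1),((a-[230,220])*4).round(),((c-[225,190])*4.8).round())
E
```

```text
[622.5542665   -2.60997241] -3.8964505329925156
[[-1.9 -1.5]
 [-0.8  0. ]
 [ 1.  -1.5]
 [-1.8 -1.4]
 [ 0.  -1.2]
 [-0.6 -0.6]
 [ 0.5 -0.7]
 [-0.4  0.1]
 [-2.  -0. ]
 [-2.3 -0.5]]
[ 29.  -41.4   6. ]
[ 86.3 -38.3   6. ]
[78.9 81.9  6. ]
(-37, 20, 82) [587.   19.9  82. ] [377.  96.] [412. 219.]
(-59, 50, 98) [567.1  51.3  98. ] [390.  39.] [411. 231.]
(-15, 50, 98) [611.   48.3  98. ] [440.  70.] [351. 208.]
(-59, -10, 98) [563.   -8.6  98. ] [314.  78.] [470. 186.]
(-15, -10, 98) [606.9 -11.6  98. ] [364. 111.] [412. 164.]
(0, 100, 80) [629.3  97.2  80. ] [516.  73.] [280. 263.]
(6, -113, 76) [ 620.9 -115.8   76. ] [250. 235.] [482. 114.]
```

Both views agree with the stated sizes. The bay origin is at about (622.6, −2.6) with yaw −3.9°. The projected thumb walls match the red corners to about 1–2 mm. The rail's measured sides are 57 and 120 mm, and its centre is at about bay (54, 20). Next I'll close the fingers and move over the lever.

```bash
python3 -m handwheel '[[0.025,-0.012,0.02,0],[0,0,0.03,3.9],[0,0,0.03,0],[0,0,0.03,0],[0,0,0,0],[0,0,0,0],[0,0,0,0]]' 0; python3 - <<'E'
from h import *
import cv2
s=r.sense(); b=np.load("b.npy"); print(s["tool_pos"],s["tcp_rot"],s["ft_force"],w2b(b,s["tool_pos"]))
im=r.snapshot("wrist"); cv2.imwrite("pics/w0.png",im[:,:,::-1])
E
```

```text
time: 0.8
tool_pos: [589.3, 24.9, 123.5]
tcp_rot: [179.8, -0.0, 86.1]
ft_force: [-0.5, 0.1, 1.3]
finger_gap: -0.2
grip_force: 0.0
[589.28570003  24.93344936 123.45427888] [ 1.79840747e+02 -4.81421234e-03  8.60964732e+01] [-0.46317474  0.07744213  1.30617404] [-35.06333734  25.21903988 123.45427888]
```

View pics/w0.png

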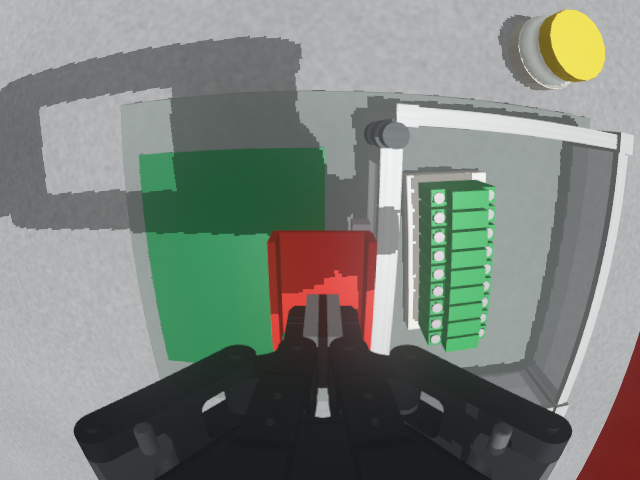

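The channel walls are at columns 272 and 376, and the fingers are centred at 323, inside the channel. Descending.

```bash
python3 -m handwheel '[[0,0,0.015,0],[0,0,0.013,0],[0,0,0,0],[0,0,0,0],[0,0,0,0]]'; python3 -m handwheel '[[0,0,0.002,0],[0,0,0.002,0],[0,0,0,0]]';python3 -m handwheel '[[0,0,0.002,0],[0,0,0.002,0],[0,0,0,0]]'
```

```text
time: 1.35
tool_pos: [588.1, 25.0, 93.4]
tcp_rot: [180.0, 0.0, 86.1]
ft_force: [0.7, 0.3, -0.0]
finger_gap: 0.2
grip_force: 0.0
time: 1.65
tool_pos: [587.9, 25.0, 89.1]
tcp_rot: [-180.0, 0.0, 86.1]
ft_force: [0.0, 0.2, -0.4]
finger_gap: 0.2
grip_force: 0.0
time: 1.95
tool_pos: [587.7, 25.0, 84.8]
tcp_rot: [-180.0, 0.0, 86.1]
ft_force: [-0.6, -0.6, -0.3]
finger_gap: -0.2
grip_force: 0.0
```

```bash
python3 -m handwheel '[[0,0,0.002,0],[0,0,0.002,0],[0,0,0,0]]'; python3 -m handwheel '[[0,0,0.002,0],[0,0,0,0]]';python3 -m handwheel '[[0,0,0.001,0],[0,0,0.001,0],[0,0,0,0]]'
```

```text
time: 2.25
tool_pos: [588.1, 25.1, 81.2]
tcp_rot: [180.0, -0.0, 86.1]
ft_force: [0.5, -0.1, 1.7]
finger_gap: 0.0
grip_force: 0.7
time: 2.45
tool_pos: [588.1, 25.2, 79.3]
tcp_rot: [180.0, -0.0, 86.1]
ft_force: [0.8, 0.4, 0.4]
finger_gap: 0.2
grip_force: 0.7
time: 2.75
tool_pos: [588.0, 25.1, 77.2]
tcp_rot: [180.0, -0.0, 86.1]
ft_force: [-0.3, 1.0, 1.6]
finger_gap: 0.0
grip_force: 0.7
```

```bash
for i in 1; do python3 -m handwheel '[[0,0,0.001,0],[0,0,0,0]]'|sed -n 2,4p; python3 -m handwheel '[[0,0,0.001,0],[0,0,0,0]]'|sed -n 2,4p; done
```

```text
tool_pos: [588.0, 25.0, 76.1]
tcp_rot: [-180.0, -0.0, 86.1]
ft_force: [0.4, 1.2, 1.1]
tool_pos: [588.0, 25.0, 75.2]
tcp_rot: [-180.0, 0.0, 86.1]
ft_force: [1.0, 2.2, 1.9]
```

```bash
python3 -m handwheel '[[0,0,0.001,0],[0,0,0,0]]'|sed -n 2,4p
```

```text
tool_pos: [587.9, 25.0, 74.1]
tcp_rot: [-180.0, 0.0, 86.1]
ft_force: [0.6, 1.7, 1.4]
```

```bash
python3 -m handwheel '[[0,0,0.001,0],[0,0,0,0]]'|sed -n 2,4p
```

```text
tool_pos: [588.0, 25.0, 73.1]
tcp_rot: [-180.0, -0.0, 86.1]
ft_force: [-0.1, 1.3, 1.5]
```

```bash
python3 -m handwheel '[[0,0,0.001,0],[0,0,0,0]]'|sed -n 2,4p
```

```text
tool_pos: [587.9, 25.0, 72.1]
tcp_rot: [-180.0, -0.0, 86.1]
ft_force: [1.0, 1.3, 0.7]
```

```bash
python3 -m handwheel '[[0,0,0.001,0],[0,0,0,0]]'|sed -n 2,4p
```

```text
tool_pos: [587.9, 25.0, 71.1]
tcp_rot: [-180.0, 0.0, 86.1]
ft_force: [-0.5, 0.7, 0.5]
```

```bash
python3 -m handwheel '[[0,0,0.001,0],[0,0,0,0]]'|sed -n 2,4p
```

```text
tool_pos: [587.9, 25.0, 70.1]
tcp_rot: [-180.0, 0.0, 86.1]
ft_force: [0.3, 1.6, 1.0]
```

```bash
python3 -m handwheel '[[0,0,0.001,0],[0,0,0,0]]'|sed -n 2,4p
```

```text
tool_pos: [588.0, 25.0, 69.1]
tcp_rot: [-180.0, 0.0, 86.1]
ft_force: [0.9, 1.4, 1.6]
```

```bash
python3 -m handwheel '[[0,0,0.001,0],[0,0,0,0]]'|sed -n 2,4p
```

```text
tool_pos: [587.9, 25.0, 68.1]
tcp_rot: [-180.0, 0.0, 86.1]
ft_force: [-0.4, -0.1, 0.5]
```

```bash
python3 -m handwheel '[[0,0,0.001,0],[0,0,0,0]]'|sed -n 2,4p
```

```text
tool_pos: [588.0, 24.9, 67.1]
tcp_rot: [-180.0, 0.0, 86.1]
ft_force: [-0.3, 0.8, 1.4]
```

```bash
python3 -m handwheel '[[0,0,0.001,0],[0,0,0,0]]'|sed -n 2,4p
```

```text
tool_pos: [587.9, 24.9, 66.1]
tcp_rot: [-180.0, 0.0, 86.1]
ft_force: [-0.1, 0.7, 1.2]
```

The force is lower than the 2–5 N expected, so I'll check by eye that the lever is really sinking.

```bash
python3 - <<'E'
from h import *
import cv2
a=r.snapshot("side")[175:265,275:375,::-1]; c=r.snapshot("scene")[210:300,265:365,::-1]
cv2.imwrite("pics/chk.png",cv2.resize(np.hstack([a,c]),None,fx=4,fy=4,interpolation=2))
E
```

```text
(no output)
```

View pics/chk.png

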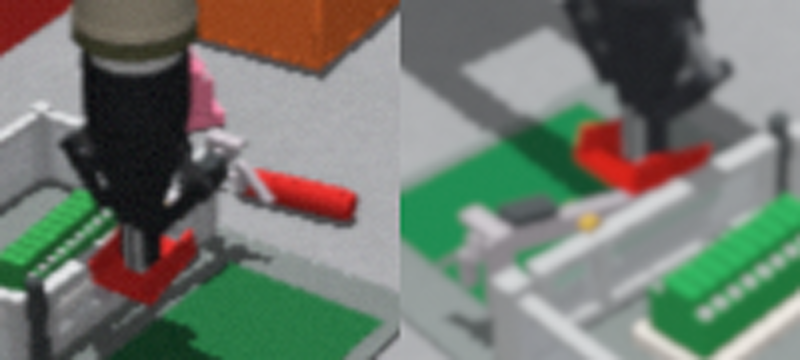

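The lever has sunk and tilted with the fingers inside it, and the bar tip on the left of the right-hand crop has risen. I'll keep pressing until it meets the roof.

```bash
python3 -m handwheel '[[0,0,0.001,0],[0,0,0,0]]'|sed -n 2,4p
```

```text
tool_pos: [587.9, 24.9, 65.2]
tcp_rot: [-180.0, 0.0, 86.1]
ft_force: [-0.6, 0.4, 1.3]
```

```bash
python3 -m handwheel '[[0,0,0.001,0],[0,0,0,0]]'|sed -n 2,4p
```

```text
tool_pos: [588.1, 24.9, 64.7]
tcp_rot: [180.0, 0.0, 86.1]
ft_force: [-2.6, -0.0, 5.1]
```

```bash
python3 -m handwheel '[[0,0,0.001,0],[0,0,0,0]]'|sed -n 2,4p
```

```text
tool_pos: [588.2, 24.9, 64.3]
tcp_rot: [180.0, 0.0, 86.1]
ft_force: [-4.9, -0.6, 9.4]
```

The roof was met at z≈65. I'll back off to the middle of the free window, about 1 mm below the roof, and take up the slack towards the outer wall.

```bash
python3 -m handwheel '[[0,0,-0.0014,0],[0,0,-0.0014,0],[0,-0.003,0,0],[0,-0.002,0,0],[0,0,0,0]]'; python3 -m handwheel '[[0,-0.002,0,0],[0,-0.001,0,0],[0,0,0,0]]'
```

```text
time: 6.15
tool_pos: [582.9, 25.4, 66.1]
tcp_rot: [180.0, -0.0, 86.1]
ft_force: [0.7, 0.3, 0.9]
finger_gap: 0.3
grip_force: 0.9
time: 6.45
tool_pos: [580.0, 25.8, 66.1]
tcp_rot: [180.0, -0.0, 86.1]
ft_force: [1.7, 0.9, 1.8]
finger_gap: -0.2
grip_force: 1.3
```

```bash
python3 -m handwheel '[[0.0023,-0.0037,0,2.87],[0.0023,-0.0037,0,2.87],[0.0023,-0.0037,0,2.87],[0,0,0,0]]'; python3 -m handwheel '[[0.0023,-0.0037,0,2.87],[0.0023,-0.0037,0,2.87],[0.0023,-0.0037,0,2.87],[0,0,0,0]]'
```

```text
time: 6.85
tool_pos: [569.4, 34.2, 66.0]
tcp_rot: [-180.0, -0.0, 77.5]
ft_force: [-0.1, 1.8, 1.1]
finger_gap: -0.2
grip_force: 1.0
time: 7.25
tool_pos: [560.7, 43.6, 66.0]
tcp_rot: [-180.0, -0.0, 68.9]
ft_force: [1.0, 2.0, 1.7]
finger_gap: -0.1
grip_force: 1.0
```

```bash
python3 -m handwheel '[[0.0048,-0.0073,0,5.73],[0.0048,-0.0073,0,5.73],[0.0048,-0.0073,0,5.73],[0.0048,-0.0073,0,5.73],[0,0,0,0]]'; python3 -m handwheel '[[0.0048,-0.0073,0,5.73],[0.0048,-0.0073,0,5.73],[0.0048,-0.0073,0,5.73],[0.0048,-0.0073,0,5.73],[0,0,0,0]]';  python3 - <<'E'
from h import *
b=np.load("b.npy"); s=r.sense(); print(w2b(b,s["tool_pos"]))
E
```

```text
time: 7.75
tool_pos: [545.1, 74.8, 66.1]
tcp_rot: [-180.0, -0.0, 46.0]
ft_force: [1.2, 1.5, 1.2]
finger_gap: -0.2
grip_force: 1.0
time: 8.25
tool_pos: [542.9, 109.2, 66.0]
tcp_rot: [-180.0, 0.0, 23.2]
ft_force: [1.2, 0.3, 1.2]
finger_gap: 0.3
grip_force: 1.0
[-87.05567606 106.13179503  66.04910871]
```

```bash
python3 -m handwheel '[[0.0048,-0.0073,0,5.73],[0.0048,-0.0073,0,5.73],[0.0048,-0.0073,0,5.73],[0.0048,-0.0073,0,5.73],[0,0,0,0]]'; python3 -m handwheel '[[0.0048,-0.0073,0,5.73],[0.0048,-0.0073,0,5.73],[0.0048,-0.0073,0,5.73],[0,0,0,0],[0,0,0,0]]';  python3 - <<'E'
from h import *
import cv2
b=np.load("b.npy"); s=r.sense(); print(w2b(b,s["tool_pos"]))
a=r.snapshot("side")[185:305,260:400,::-1]; c=r.snapshot("wrist")[:,:,::-1]
a=cv2.resize(a,(400,343),interpolation=2);c=cv2.resize(c,(400,300)); c=cv2.copyMakeBorder(c,0,43,0,0,0)
cv2.imwrite("pics/open.png",np.hstack([a,c]))
E
```

```text
time: 8.75
tool_pos: [554.4, 141.7, 66.0]
tcp_rot: [-180.0, 0.0, 0.4]
ft_force: [0.4, 0.7, 1.7]
finger_gap: 0.0
grip_force: 0.9
time: 9.25
tool_pos: [570.4, 161.4, 66.0]
tcp_rot: [180.0, 0.0, -16.7]
ft_force: [1.4, 0.6, 1.6]
finger_gap: -0.2
grip_force: 0.8
[-63.23072794 160.11776356  65.97652752]
```

View pics/open.png

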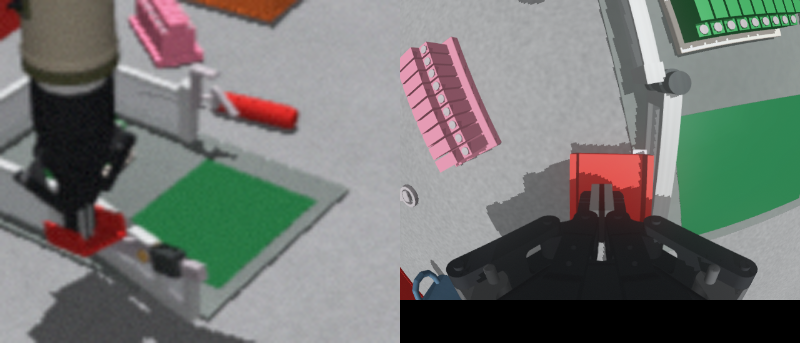

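The gate is open past square (about 1.75 rad), and the fingers sit in the lever. I'll come off the wall, lift out, turn back and move towards the rail.

```bash
python3 -m handwheel '[[0,0.004,-0.003,0],[0,0,-0.005,0],[0,0,-0.02,0],[0,0,-0.035,0],[0,0,-0.035,0],[0,0,-0.02,-8.17],[0,0,0,-8.17],[0,0,0,-8.17],[0,0,0,-8.17]]'; python3 -m handwheel '[[0,0,0,-8.17],[0,0,0,-8.17],[0,0,0,-8.17],[0,0,0,-8.17],[0,0,0,-8.17],[0,0,0,-8.17],[0,0,0,-8.17],[0,0,0,-8.17],[0,0,0,-8.17]]'; python3 -m handwheel '[[-0.037,0.027,0,0],[-0.037,0.027,0,0],[-0.037,0.027,0,0],[-0.037,0.027,0,0],[0,0,0,0],[0,0,0,0],[0,0,0,0],[0,0,0,0]]' 0.07; python3 - <<'E'
from h import *
import cv2
s=r.sense(); print(s["tool_pos"],s["tcp_rot"])
c=r.snapshot("wrist")[:,:,::-1]
cv2.imwrite("pics/w1.png",c)
E
```

```text
time: 10.25
tool_pos: [569.0, 158.0, 184.7]
tcp_rot: [180.0, -0.0, 16.0]
ft_force: [-0.3, 0.2, -0.6]
finger_gap: -0.1
grip_force: 0.0
time: 11.15
tool_pos: [568.9, 158.0, 184.3]
tcp_rot: [-180.0, 0.0, 89.5]
ft_force: [0.8, -0.3, -0.2]
finger_gap: 0.1
grip_force: 0.0
time: 11.95
tool_pos: [674.5, 9.9, 184.4]
tcp_rot: [180.0, -0.0, 89.2]
ft_force: [0.2, -0.1, -0.1]
finger_gap: 70.1
grip_force: 0.0
[674.51580532   9.87833252 184.42697097] [ 1.79998718e+02 -1.38312375e-02  8.92345568e+01]
```

View pics/w1.png

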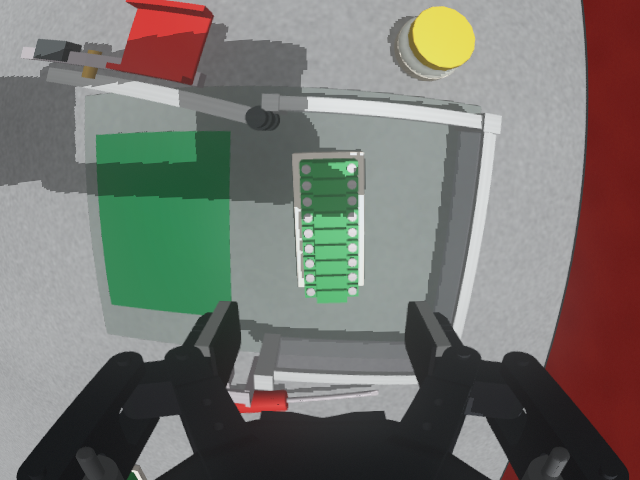

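The wrist view shows the rail base corners at about (292,154), (364,152), (299,287) and (364,286). The pad is at (97–231, 131–315), the gate is open and the path is clear.

```bash
cat >> h.py <<'E'
from scipy.spatial.transform import Rotation as Ro
def wray(uv,z,pos,rot):
    c=r.camera_params("wrist"); d=np.array([uv[0]-c["cx"],uv[1]-c["cy"]]); th=np.hypot(*d)/c["fx"]; e=d/np.hypot(*d)
    v=np.array([*(np.sin(th)*e),np.cos(th)]); M=c["mount"]; R=Ro.from_euler("xyz",rot,degrees=True).as_matrix()
    o=R@M[:3,3]+pos; w=R@M[:3,:3]@v; return o+w*(z-o[2])/w[2]
E
python3 - <<'E'
from h import *
b=np.load("b.npy"); p,o=[674.5,9.9,184.4],[180,0,89.23]
for uv,z in [((292,154),18),((364,152),18),((299,287),18),((364,286),18),((97,137),6),((230,131),6),((110,303),6),((231,315),6),((301,160),61),((359,159),61),((305,302),61),((357,301),61)]:
    w=wray(uv,z,p,o); print(uv,w.round(1),w2b(b,w).round(1))
E
```

```text
(292, 154) [648.1  67.1  18. ] [20.8 71.3 18. ]
(364, 152) [707.8  68.2  18. ] [80.2 76.4 18. ]
(299, 287) [650.4 -51.9  18. ] [ 31.1 -47.3  18. ]
(364, 286) [709.6 -51.9  18. ] [ 90.2 -43.2  18. ]
(97, 137) [455.4  96.5   6. ] [-173.5   87.5    6. ]
(230, 131) [593.4  88.9   6. ] [-35.4  89.3   6. ]
(110, 303) [439.6 -79.4   6. ] [-177.3  -89.     6. ]
(231, 315) [580. -88.   6.] [-36.7 -88.1   6. ]
(301, 160) [658.   65.3  61. ] [30.7 70.1 61. ]
(359, 159) [699.4  65.5  61. ] [72.  73.2 61. ]
(305, 302) [657.9 -46.   61. ] [ 38.2 -40.8  61. ]
(357, 301) [699.3 -45.7  61. ] [ 79.5 -37.8  61. ]
```

Everything checks out: the base is 60×119 mm, the blocks are 41 mm wide, and the centre is at world (679, 9). I'll descend around the blocks.

```bash
python3 -m handwheel '[[-0.001,0.0042,0.03,-1.2],[0,0,0.04,0],[0,0,0.04,0],[0,0,0.025,0],[0,0,0.012,0],[0,0,0.009,0],[0,0,0,0],[0,0,0,0]]'; python3 -m handwheel '[[0,0,0,0],[0,0,0,0],[0,0,0,0],[0,0,0,0],[0,0,0,0],[0,0,0,0]]' 0.03 20
```

```text
time: 12.8
tool_pos: [680.5, 7.7, 30.0]
tcp_rot: [179.8, 0.0, 90.4]
ft_force: [0.5, -0.9, 0.9]
finger_gap: 69.6
grip_force: 0.0
time: 13.4
tool_pos: [680.5, 7.5, 29.9]
tcp_rot: [179.8, 0.0, 90.3]
ft_force: [0.1, 0.3, 5.7]
finger_gap: 43.6
grip_force: 22.5
```

```bash
python3 -m handwheel '[[0,-0.003,0,0],[0,-0.006,0,0],[0,-0.009,0,0],[0,-0.009,0,0],[0,0,0,0]]'; python3 -m handwheel '[[0,-0.01,0,0],[0,-0.012,0,0],[0,-0.012,0,0],[0,-0.012,0,0],[-0.001,-0.012,0,0],[-0.001,-0.012,0,0],[-0.001,-0.012,0,0],[0,-0.01,0,0],[0,0,0,0]]'; python3 -m handwheel '[[-0.001,-0.01,0,0],[0,-0.01,0,0],[0,-0.01,0,0],[0,-0.008,0,0],[0,-0.004,0,0],[0,-0.002,0,0],[0,0,0,0],[0,0,0,0],[0,0,0,0]]'
```

```text
time: 13.9
tool_pos: [652.8, 7.3, 29.9]
tcp_rot: [179.8, 0.0, 90.3]
ft_force: [-0.4, -0.9, 9.9]
finger_gap: 43.5
grip_force: 22.9
time: 14.8
tool_pos: [560.6, 3.6, 29.8]
tcp_rot: [179.9, 0.0, 90.3]
ft_force: [-2.8, -0.7, 12.4]
finger_gap: 43.7
grip_force: 23.2
time: 15.7
tool_pos: [517.8, 2.4, 29.8]
tcp_rot: [179.8, 0.0, 90.3]
ft_force: [2.7, -0.2, 9.6]
finger_gap: 43.8
grip_force: 23.2
```

Now I'll release, lift, back off and check.

```bash
python3 -m handwheel '[[0,0,0,0],[0,0,0,0],[0,0,0,0],[0,0,0,0],[0,0,0,0]]' 0.066; python3 -m handwheel '[[0,0,-0.008,0],[0,0,-0.02,0],[0,0,-0.03,0],[0,0,-0.04,0],[0,0,-0.04,0],[0,0,-0.02,0],[0,0,0,0],[0,0,0,0]]';  python3 - <<'E'
from h import *
import cv2
s=r.sense(); print(s["tool_pos"],s["tcp_rot"])
c=r.snapshot("wrist")[:,:,::-1]
cv2.imwrite("pics/w2.png",c)
E
```

```text
time: 16.2
tool_pos: [515.8, 2.7, 27.7]
tcp_rot: [-180.0, -0.0, 90.3]
ft_force: [-0.4, -0.9, 0.7]
finger_gap: 65.9
grip_force: 0.0
time: 17.0
tool_pos: [516.5, 2.6, 186.7]
tcp_rot: [179.9, 0.0, 90.3]
ft_force: [-0.6, 0.2, -0.5]
finger_gap: 66.0
grip_force: 0.0
[516.47066      2.63367374 186.65749187] [1.79929606e+02 5.18188738e-03 9.03422667e+01]
```

View pics/w2.png

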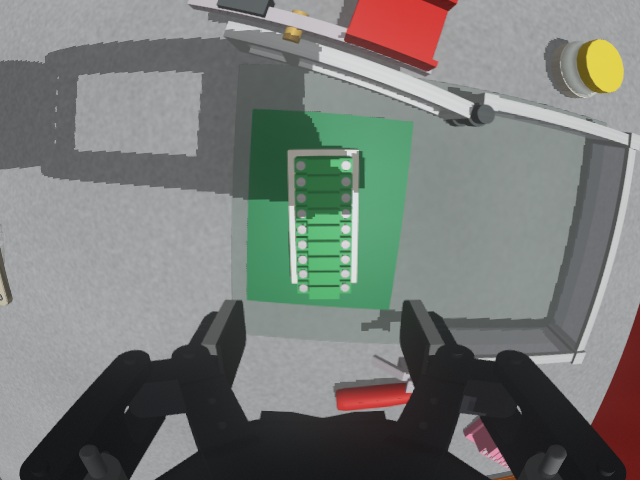

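The rail corners, (289–358, 151–283), lie well inside the pad, (247–412, 110–310). The gate stands past square and the gripper is clear, so I'll hand in.

```bash
python3 -c "
from bench import r
print(r.hand_in())"
```

```text
the job is handed in; nothing more can be done
None
```

The job is handed in: the latch was lifted by feel (highest reading about 9 N), the gate was swung to about 1.75 rad, and the rail was slid out and lies wholly on the green pad with the gripper clear; no verdict came back.

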